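Hang the locker padlocks on the stand, largest first

TASK

Hang the three padlocks by their shackles on the bar of the padlock stand, past its sprung keeper: the largest first, then the medium, then the small one. Lower each one gently onto the bar and push it back along it until it bears with a firm, steady but gentle pressure on the backplate or on the lock before it, then let it hang; never force locks or stand. At the end all three hang close together squarely on the bar behind the upright keeper, and the torch, tin and carton have been left alone.

Things in the scene. Friction and masses are not known exactly. Their poses are not given: they have to be found in the camera images.
- lock_large_center (a point): centre of the large padlock, 49.5 mm above its underside. Steel block 30 thick (x) x 64 wide (y) x 52 mm high; on it, at mid thickness in the yz plane, a U shackle of 9 mm round bar: 46 wide outside, 28 inside, opening 38 high, straight legs, half-round crown. Front and back alike. About 0.38 kg. Stands upright; pinch the legs from outside (along y), fingertips just above the block
- lock_medium_center (a point): centre of the medium padlock, 41.5 mm above its underside. Steel block 26 thick (x) x 54 wide (y) x 44 mm high; on it, at mid thickness in the yz plane, a U shackle of 8 mm round bar: 39 wide outside, 23 inside, opening 31 high, straight legs, half-round crown. Front and back alike. About 0.26 kg. Stands upright; pinch the legs from outside (along y), fingertips just above the block
- lock_small_center (a point): centre of the small padlock, 33.5 mm above its underside. Steel block 22 thick (x) x 44 wide (y) x 36 mm high; on it, at mid thickness in the yz plane, a U shackle of 7 mm round bar: 32 wide outside, 18 inside, opening 24 high, straight legs, half-round crown. Front and back alike. About 0.16 kg. Stands upright; pinch the legs from outside (along y), fingertips just above the block
- backplate: steel plate on the stand's post that locks are pushed against, 56 mm wide. Origin: on its front face, on the bar's axis, 150 mm above the desk; x points into the plate, roughly away from the robot, z up. Its face spans 8 to 92 mm below the origin. Hard steel, fixed: a millimetre too far makes a large force. Press each lock home with about 5 N (3 at least); over 20 N, its weight included, harms stand and locks
- bar_tip (a point): tip of the bar (the hook): a level round rod 8 mm thick, fixed, running 106 mm from the backplate along its -x, roughly towards the robot, and ending here in an 11 mm ball. Axes as the backplate's. Behind the plate the post (30 mm wide) rises 10 mm above the bar's axis; the stand's base plate, 12 mm high, lies on the desk under the bar
- keeper (a joint): sprung steel flap, 18 mm tall, 6 wide, 4 thick, hinged on top of the bar 98 mm out from the plate. 0 = upright, as it starts (keeps locks from sliding off); grows to 1.4 rad as a passing shackle folds it towards the plate, which takes 1 to 3 N at its top; it springs up again once the shackle is past
- torch: bystander: metal torch lying on the desk, 145 mm long, 44 mm thick at its head; origin on the desk under it
- tin: bystander: closed tin can, 74 mm across, 100 mm tall; origin under its centre
- carton: bystander: cardboard carton 90 x 120 x 45 mm; origin under its centre
Things that resemble listed ones, but are neither listed nor needed, are in the scene too. What is shaped like the part that bears lock_large_center but blue, red or yellow is not meant.

How it is judged:
On the way, in this order (a step that is already met when the one before it is completed fails the run):
1. the large padlock, hanging over the bar, is pressed back against the backplate with at least 3 N for 0.1 s (x of lock_large_center in the frame of backplate between -0.0185 and -0.011 m and y of lock_large_center in the frame of backplate between -0.009 and 0.009 m and z of lock_large_center in the frame of backplate between -0.0405 and -0.0325 m and angle between the x axis of lock_large_center and the x axis of backplate, either way round below 0.35 rad and contact force between lock_large and backplate above 3 N), for 0.1 s.
2. the large padlock is let go and hangs on the bar in its place (x of lock_large_center in the frame of backplate between -0.0185 and -0.011 m and y of lock_large_center in the frame of backplate between -0.009 and 0.009 m and z of lock_large_center in the frame of backplate between -0.0405 and -0.0325 m and angle between the x axis of lock_large_center and the x axis of backplate, either way round below 0.35 rad and contact force between the fingers and lock_large below 0.1 N), for 0.2 s.
3. the medium padlock, hanging over the bar, is pressed back against the large padlock with at least 3 N for 0.1 s (x of lock_medium_center in the frame of backplate between -0.049 and -0.039 m and y of lock_medium_center in the frame of backplate between -0.009 and 0.009 m and z of lock_medium_center in the frame of backplate between -0.0335 and -0.0255 m and angle between the x axis of lock_medium_center and the x axis of backplate, either way round below 0.35 rad and contact force between lock_medium and lock_large above 3 N), for 0.1 s.
4. the medium padlock is let go and hangs on the bar in its place (x of lock_medium_center in the frame of backplate between -0.049 and -0.039 m and y of lock_medium_center in the frame of backplate between -0.009 and 0.009 m and z of lock_medium_center in the frame of backplate between -0.0335 and -0.0255 m and angle between the x axis of lock_medium_center and the x axis of backplate, either way round below 0.35 rad and contact force between the fingers and lock_medium below 0.1 N), for 0.2 s.
5. the small padlock, hanging over the bar, is pressed back against the medium padlock with at least 3 N for 0.1 s (x of lock_small_center in the frame of backplate between -0.0755 and -0.063 m and y of lock_small_center in the frame of backplate between -0.009 and 0.009 m and z of lock_small_center in the frame of backplate between -0.0265 and -0.0185 m and angle between the x axis of lock_small_center and the x axis of backplate, either way round below 0.35 rad and contact force between lock_small and lock_medium above 3 N), for 0.1 s.
6. the small padlock is let go and hangs on the bar in its place (x of lock_small_center in the frame of backplate between -0.0755 and -0.063 m and y of lock_small_center in the frame of backplate between -0.009 and 0.009 m and z of lock_small_center in the frame of backplate between -0.0265 and -0.0185 m and angle between the x axis of lock_small_center and the x axis of backplate, either way round below 0.35 rad and contact force between the fingers and lock_small below 0.1 N), for 0.2 s.
At the end, for the whole second after the job is handed in: All three locks hang released and at rest on the bar: height within 4 mm, sideways 9 mm, square within 0.35 rad; the large one within 3.5 mm of the backplate, the medium and small at most 6 and 8.5 mm short of a fully touching row; keeper upright (under 0.25 rad) (x of lock_large_center in the frame of backplate between -0.0185 and -0.011 m and y of lock_large_center in the frame of backplate between -0.009 and 0.009 m and z of lock_large_center in the frame of backplate between -0.0405 and -0.0325 m and angle between the x axis of each of lock_large_center, lock_medium_center, lock_small_center and the x axis of backplate, either way round below 0.35 rad and linear speed of each of lock_large, lock_medium, lock_small below 0.03 m/s and x of lock_medium_center in the frame of backplate between -0.049 and -0.039 m and y of lock_medium_center in the frame of backplate between -0.009 and 0.009 m and z of lock_medium_center in the frame of backplate between -0.0335 and -0.0255 m and x of lock_small_center in the frame of backplate between -0.0755 and -0.063 m and y of lock_small_center in the frame of backplate between -0.009 and 0.009 m and z of lock_small_center in the frame of backplate between -0.0265 and -0.0185 m and value of joint keeper below 0.25 rad).
It fails at once if a padlock is forced against the stand (bar, keeper, backplate or post together) with more than 20 N (contact force between any of lock_large, lock_medium, lock_small and stand above 20 N).
It fails at once if a padlock is forced against the next with more than 20 N (contact force between any of lock_large, lock_small and lock_medium above 20 N).
It fails at once if the gripper or arm pushes the stand with more than 20 N (contact force between any of the fingers, the arm and stand above 20 N).
It fails at once if the torch, tin or carton is moved more than 25 mm (distance of any of torch, tin, carton from where it was at the start of the episode above 0.025 m).
It also fails if it takes over 72 s, if anything falls off the work surface, if the arm or the gripper's body presses on something with over 40 N, if the wrist force passes 120 N, or if a joint passes its speed limit or range.

ROBOT

A 7-joint arm with a two-finger parallel gripper is mounted at the origin on the work surface. World frame = base frame: x ahead of the robot, y to its left, z up, the work surface at z = 0. Lengths are in m, angles in rad, forces in N, time in s.
With the tool pointing down it reaches from about 0.425 to 0.925 m from the base axis. Payload 6.8 kg.
Tool frame: the origin (TCP) lies midway between the tips of the shut fingers; the grasp point (between the pads) lies bot.tcp_to_grasp behind it (bot.tcp_to_grasp is the distance from the TCP to the grasp point, in m); z points along the fingers, y is the line along which they close (so a half turn about z gives the same grasp; the last joint's range is limited). The gripper opens to 85 mm and grips with 20 to 120 N. Pads are 22 mm wide; open, the fingers measure 114 mm over their backs; the gripper's body (76 mm by 85 mm) begins 54 mm behind the grasp point. The pads swing forward as they close: fully open they stand 13 mm farther back than shut.
Start: joints at [1.136, 0.477, 0.022, 1.555, -0.011, 1.109, -0.083], TCP at [0.217, -0.639, 0.231] pointing down, gripper open.
Joint ranges: [-2.96, 2.96], [-0.34, 2.1], [-1.41, 1.46], [0.24, 2.44], [-1.37, 4.51], [0.17, 1.92], [-2.96, 2.96]. Speed limits (rad/s): [2.39, 2.39, 3.14, 3.14, 3.14, 3.14, 3.14].

INTERFACE

Orientations are given as a rotation vector (axis times angle).
In Python, from workcell import bot gives the robot as it stands.
- The arm moves only by the tool play_rows, never from a script. Its argument "steps" is one flat list of numbers, 7 for each row, row after row: the shift along the tool's x, y, z in mm, then the turn, a rotation vector about the tool's x, y, z in degrees, then the opening, from 0 (shut) to 1 (fully open). A call has 1 to 20 rows; each row shifts and turns the commanded pose from where the row before left it, along the tool's axes as they then stand; what a row does not reach is not made up. A row lasts 1/10 s, in which the tool goes at most 50 mm and 8.59 degrees, less where a joint would pass 70% of its speed; a pose out of reach is approached as far as the arm can. A call with a gripper value outside its range is refused whole. The fingers move at their own pace and stop on an object; "force" is the grip in N (left out, the last holds). Time passes only in rows, so rows that do not move let the fingers close. It gives the time, the measured TCP pose, the force, the opening and the grip force at its end, in the units of the state.
- bot.get_obs(): the state, without advancing time (a new reading comes with each control period).
- bot.camera(name): name is "side" or "top" or "wrist"; returns the picture (420x560x3 uint8, blue, green, red); there is no depth.
- bot.camera_model(name): a dict with "fx", "fy", "cx", "cy" (pixels), "eye" and "attitude" of the camera in the world. Camera axes: x right, y up, looking along -z (the intrinsics and any distortion apply to the point x, -y, -z); pixel columns grow to the right and rows downward; lengths in m; the calibration is good to about 2 mm. The wrist camera is an equidistant fisheye: a pixel r from the principal point sees the ray r / f radians off the axis. A picture is of the moment at which its call begins: read the wrist's pose just before it. camera_model takes no time and is no camera call; for the wrist camera it gives the pose at the moment of the call.
- bot.close_job(): hands the job in; it is judged then, once.
The state is a dict: "time": time; "qpos": joint angles; "joint_velocities": joint speeds; "tau": joint torques, N m; "ee_pos": TCP position; "ee_rot": TCP orientation; "ft_force": force on the tool from outside, world axes, zero at the start; "wrist_torque": the same for the moment, N m; "width": opening from 0.0 (shut) to 1.0 (fully open); "finger_force": force on a finger pad.
Only numpy, scipy, OpenCV 4.12 (cv2) and the standard library are available. Lean on these libraries where they do the work, as an engineer would, in place of code of your own. Each camera call takes 0.05 s, during which the arm holds its last target. There are 200 camera calls.

## Working session

There is one attempt and no reset: what is moved stays moved. The work goes in short steps, Python scripts to look and compute and a tool call to move; the robot and the scene stay as the last step left them, time stands still between calls to the robot, and variables do not carry over. Pictures are saved under pics/ and viewed, at most 10 in all, crops included, and the job is handed in when it is done.

Besides the shell and the picture viewer there is one more tool, called after "Emit:" by a JSON object that holds its "api" and its "payload". play_rows: Moves the arm, as the interface text tells. Its arguments: {"type":"object","properties":{"steps":{"type":"array"},"force":{"type":"number"}},"required":["steps"]}

```bash
mkdir -p pics; ls; python3 - <<'E'
from workcell import bot
import cv2,numpy as np
o=bot.get_obs()
for k,v in o.items(): print(k,np.round(v,3))
print(bot.tcp_to_grasp)
for n in("side","top","wrist"):
    m=bot.camera_model(n);print(n,m)
    cv2.imwrite(f"pics/{n}0.png",bot.camera(n))
E
```

```text
pics
time 0.0
qpos [ 1.136  0.478  0.022  1.556 -0.012  1.109 -0.083]
joint_velocities [ 0.002 -0.001  0.002 -0.     0.     0.001  0.   ]
tau [ 0.0000e+00 -5.9645e+01  1.6080e+00 -2.8120e+01  1.2000e-02  9.0000e-03
  0.0000e+00]
ee_pos [ 0.216 -0.639  0.23 ]
ee_rot [-3.098e+00 -5.110e-01  1.000e-03]
ft_force [0.009 0.082 0.192]
wrist_torque [0.021 0.026 0.02 ]
finger_force 0.0
width 1.002
0.0187
side {'fx': 451.54795237394785, 'fy': 451.54795237394785, 'cx': 278.1671389358854, 'cy': 209.25171906487165, 'eye': array([0.0131911 , 0.47346896, 0.87724756]), 'attitude': array([ 0.36955866, -0.85813669, -2.1921374 ])}
top {'fx': 414.4971211914807, 'fy': 414.4971211914807, 'cx': 279.07328301354585, 'cy': 206.85831911535152, 'eye': array([0.35555514, 0.00263243, 1.1806352 ]), 'attitude': array([ 0.11699163, -0.15299305, -1.56625993])}
wrist {'fx': 325.19226210127806, 'fy': 325.19226210127806, 'cx': 277.39580926149705, 'cy': 204.46856489255345, 'eye': array([ 0.27935621, -0.61602132,  0.37294712]), 'attitude': array([-0.22907036,  0.16816786, -1.23577997])}
```

View pics/top0.png

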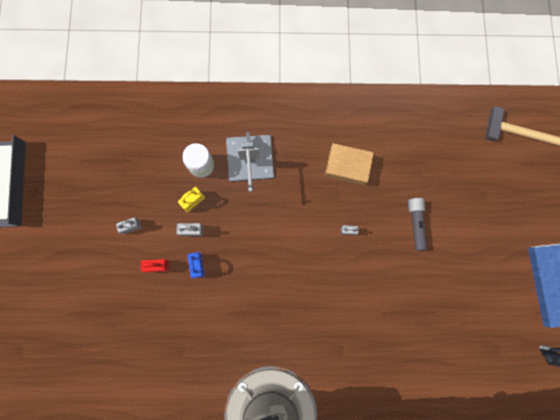

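View pics/side0.png

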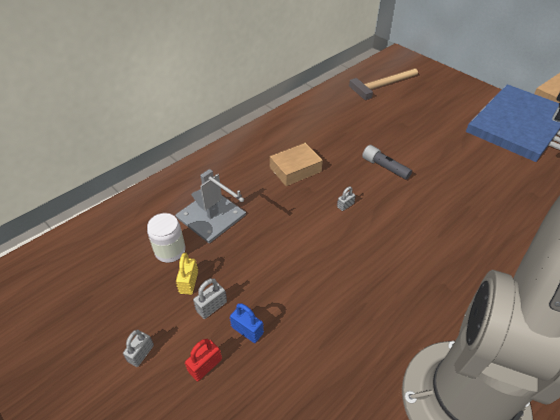

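```bash
cat > h.py <<'E'
import cv2,numpy as np
from scipy.spatial.transform import Rotation as R
def ray(m,u,v,fish=False):
    d=np.array([(u-m['cx'])/m['fx'],(v-m['cy'])/m['fy']])
    if fish:
        r=np.hypot(*d); s=np.sin(r)/max(r,1e-9); c=np.array([d[0]*s,-d[1]*s,-np.cos(r)])
    else: c=np.array([d[0],-d[1],-1.])
    return m['eye'],R.from_rotvec(m['attitude']).apply(c/np.linalg.norm(c))
def onz(m,u,v,z,fish=False):
    e,d=ray(m,u,v,fish); return e+d*(z-e[2])/d[2]
def tri(m1,p1,m2,p2,f1=False,f2=False):
    e1,d1=ray(m1,*p1,f1); e2,d2=ray(m2,*p2,f2)
    s=np.linalg.lstsq(np.c_[d1,-d2],e2-e1,rcond=None)[0]
    a=e1+s[0]*d1;b=e2+s[1]*d2; return (a+b)/2,np.linalg.norm(a-b)
def proj(m,P,fish=False):
    c=R.from_rotvec(m['attitude']).inv().apply(np.array(P)-m['eye']); c=np.array([c[0],-c[1],-c[2]])
    if fish:
        t=np.arctan2(np.hypot(c[0],c[1]),c[2]); c=np.array([*(c[:2]/np.hypot(c[0],c[1])*t),1])
    return np.array([m['fx']*c[0]/c[2]+m['cx'],m['fy']*c[1]/c[2]+m['cy']])
E
python3 - <<'E'
from h import *
from workcell import bot
t=cv2.imread('pics/top0.png');s=cv2.imread('pics/side0.png')
def tile(im,x,y,w,h): return cv2.resize(im[y:y+h,x:x+w],(200,300),interpolation=cv2.INTER_CUBIC)
rows=[[tile(t,169,190,50,75),tile(t,103,190,50,75),tile(t,330,195,50,75),tile(t,225,125,50,75)],
[tile(s,185,260,50,75),tile(s,115,310,50,75),tile(s,325,165,50,75),tile(s,175,160,80,120)]]
cv2.imwrite('pics/c1.png',np.vstack([np.hstack(r) for r in rows]))
m=bot.camera_model('top')
hsv=cv2.cvtColor(t,cv2.COLOR_BGR2HSV)
mask=((hsv[...,1]<75)&(hsv[...,2]>50)).astype(np.uint8)*255
mask[:85]=0
n,l,st,c=cv2.connectedComponentsWithStats(mask)
for i in range(1,n):
    if st[i,4]>40:
        pts=cv2.findNonZero((l==i).astype(np.uint8)); r=cv2.minAreaRect(pts)
        print(st[i],np.round(c[i]),np.round(r[0],1),np.round(r[1],1),round(r[2]),onz(m,*r[0],.05).round(3))
for z in (0,.052): print(onz(m,250,190,z+.1),onz(m,189,229,z))
E
```

```text
[507  85  53   1  53] [533.  85.] [533.  85.] [52.  0.] 180 [ 0.92  -0.777  0.05 ]
[485 106  19  35 450] [494. 123.] [494.5 123.2] [13.9 34.3] 11 [ 0.8  -0.65  0.05]
[ 226  132   49   60 2106] [249. 158.] [249.8 161.4] [59.2 46.3] 85 [0.682 0.059 0.05 ]
[   0  135   21   92 1033] [  6. 181.] [ 10.  180.5] [20. 91.] 0 [0.624 0.719 0.05 ]
[182 143  32  35 852] [198. 160.] [197.3 160.1] [36.2 28.2] 63 [0.685 0.206 0.05 ]
[408 197  19  54 683] [418. 222.] [418.4 223.3] [53.1 16.9] 83 [ 0.506 -0.41   0.05 ]
[116 217  26  17 296] [128. 225.] [127.9 225.2] [13.  24.3] 72 [0.5   0.389 0.05 ]
[176 223  27  13 338] [189. 229.] [189. 229.] [12. 26.] 90 [0.49  0.223 0.05 ]
[341 225  18  10 167] [349. 230.] [349.5 229.5] [ 9. 17.] 90 [ 0.489 -0.217  0.05 ]
[527 243  33  85 167] [540. 274.] [543. 285.] [84. 32.] 90 [ 0.338 -0.741  0.05 ]
[539 345  21   9  80] [548. 348.] [548.8 348.7] [20.4  4.8] 13 [ 0.172 -0.738  0.05 ]
[543 354  17  13 119] [552. 359.] [551.2 359.5] [18.   9.7] 13 [ 0.144 -0.742  0.05 ]
[ 224  366   93   54 3878] [271. 397.] [270.  392.5] [53. 92.] 90 [0.068 0.001 0.05 ]
[0.58859182 0.05494429 0.1       ] [0.49595141 0.23228828 0.        ]
[0.57737813 0.05242705 0.152     ] [0.48976778 0.2221733  0.052     ]
```

View pics/c1.png

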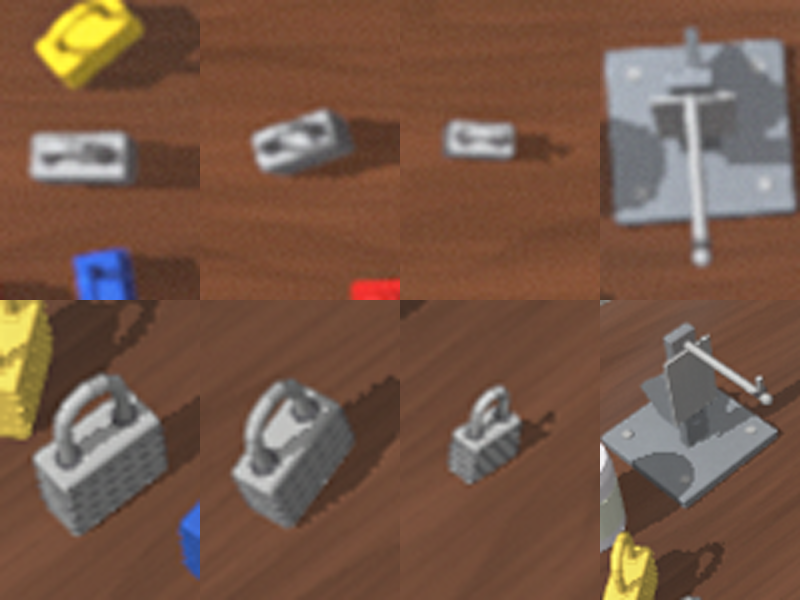

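```bash
cat >> h.py <<'E'
def plan(o,xyz,yaw):
    """rows' total shift (mm, tool axes) and turn (deg) to a pose pointing down with tool y at world yaw+90 (mod 180)"""
    T=R.from_rotvec(o['ee_rot']); best=None
    for k in (0,np.pi):
        G=R.from_euler('z',yaw+k)*R.from_euler('x',np.pi); d=T.inv()*G
        if best is None or d.magnitude()<best.magnitude(): best=d
    return (T.inv().apply(np.array(xyz)-o['ee_pos'])*1e3).round(1),np.degrees(best.as_rotvec()).round(2)
E
python3 - <<'E'
from h import *
from workcell import bot
t=bot.camera_model('top');s=bot.camera_model('side')
for n,a,b in [('tip',(250,189.25),(241,199.2)),('root',(247.5,149.5),(211,178)),
 ('L crown',(189,229),(185+105/4,260+80/4)),]:
    P,e=tri(t,a,s,b);print(n,P.round(4),round(e,4))
print(onz(t,250,189.25,.15),onz(t,247.5,149.5,.15), onz(s,241,199.2,.15),onz(s,211,178,.15))
o=bot.get_obs();print(R.from_rotvec(o['ee_rot']).as_matrix().round(3))
print(plan(o,(.50,-.22,.25),0))
E
```

```text
tip [0.5801 0.053  0.1507] 0.0014
root [0.6844 0.0595 0.1486] 0.0019
L crown [0.4856 0.2145 0.0976] 0.0034
[0.57975581 0.05254384 0.15      ] [0.6846688  0.06006626 0.15      ] [0.58128724 0.05293826 0.15      ] [0.68218678 0.0598337  0.15      ]
[[ 0.947  0.321 -0.001]
 [ 0.321 -0.947  0.001]
 [-0.    -0.001 -1.   ]]
(array([ 402.9, -305.7,  -19.1]), array([-0.08,  0.02, 18.73]))
```

Emit:
{"api": "play_rows", "payload": {"steps": [35, -30, 0, 0, 0, 6.24, 1, 35, -30, 0, 0, 0, 6.24, 1, 35, -30, 0, 0, 0, 6.24, 1, 28, -40, 0, 0, 0, 0, 1, 28, -40, 0, 0, 0, 0, 1, 28, -40, 0, 0, 0, 0, 1, 28, -40, 0, 0, 0, 0, 1, 28, -40, 0, 0, 0, 0, 1, 28, -40, 0, 0, 0, 0, 1, 0, -46, 0, 0, 0, 0, 1, 0, -46, 0, 0, 0, 0, 1, 0, -46, 0, 0, 0, 0, 1, 0, -46, 0, 0, 0, 0, 1, 0, -46, 0, 0, 0, 0, 1, 0, -46, 0, 0, 0, 0, 1, 0, -46, 0, 0, 0, 0, 1, 0, -46, 0, 0, 0, 0, 1, 0, -46, 0, 0, 0, 0, 1, 0, -46, 0, 0, 0, 0, 1, 0, -46, 0, 0, 0, 0, 1], "force": 40}}

```text
time: 2.15
ee_pos: [0.467, 0.2185, 0.2313]
ee_rot: [3.141, -0.0, 0.0]
ft_force: [0.3, -0.3, -0.0]
width: 0.997
finger_force: 0.0
```

```bash
python3 - <<'E'
from h import *
from workcell import bot
o=bot.get_obs();m=bot.camera_model('wrist');im=bot.camera('wrist')
cv2.imwrite('pics/w1.png',im);np.save('w1.npy',m,allow_pickle=True)
print(o['ee_pos'],o['ee_rot'],m)
hsv=cv2.cvtColor(im,cv2.COLOR_BGR2HSV)
E
```

```text
[0.4670388  0.21846101 0.23128882] [ 3.14136595e+00 -4.07507862e-04  2.42298886e-04] {'fx': 325.19226210127806, 'fy': 325.19226210127806, 'cx': 277.39580926149705, 'cy': 204.46856489255345, 'eye': array([0.53331438, 0.22000624, 0.37383438]), 'attitude': array([-0.20802821,  0.21040473, -1.56067026])}
```

View pics/w1.png

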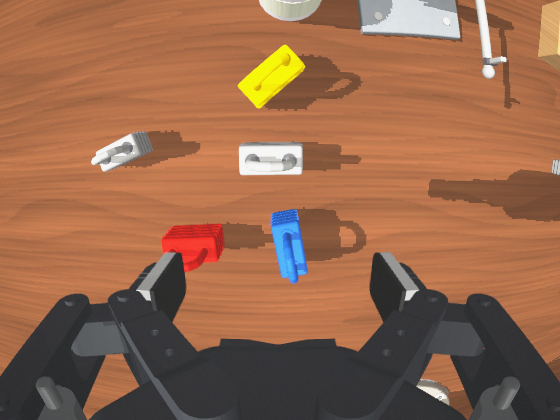

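```bash
python3 - <<'E'
from h import *
m=np.load('w1.npy',allow_pickle=True).item();im=cv2.imread('pics/w1.png')
hsv=cv2.cvtColor(im,cv2.COLOR_BGR2HSV)
for name,(x0,y0,x1,y1),z in [('L',(225,120,320,190),.052),('M',(85,125,160,180),.044)]:
    k=((hsv[...,1]<60)&(hsv[...,2]>60)).astype(np.uint8); q=np.zeros_like(k);q[y0:y1,x0:x1]=k[y0:y1,x0:x1]
    c=max(cv2.findContours(q,0,1)[0],key=cv2.contourArea)
    b=cv2.boxPoints(cv2.minAreaRect(c))
    P=np.array([onz(m,*p,z,True) for p in b]);print(name,b.round(1).tolist(),P.round(4).tolist(),P.mean(0))
    print(np.linalg.norm(np.diff(P,axis=0),axis=1))
for p in [(487.5,70)]: print(onz(m,*p,.15,True))
im2=cv2.resize(im[100:200,80:320],None,fx=3.2,fy=3.2,interpolation=cv2.INTER_CUBIC);cv2.imwrite('pics/c2.png',im2)
E
```

```text
L [[239.0, 142.0], [302.0, 142.0], [302.0, 174.0], [239.0, 174.0]] [[0.5096, 0.2585, 0.052], [0.5094, 0.1962, 0.052], [0.4772, 0.1958, 0.052], [0.4773, 0.2592, 0.052]] [0.49337682 0.22742409 0.052     ]
[0.06235887 0.03224343 0.06342654]
M [[87.4000015258789, 154.8000030517578], [143.0, 127.0], [154.0, 149.0], [98.4000015258789, 176.8000030517578]] [[0.5023, 0.4385, 0.044], [0.5287, 0.3636, 0.044], [0.5045, 0.3519, 0.044], [0.4761, 0.4258, 0.044]] [0.50290563 0.39495497 0.044     ]
[0.07946205 0.02698411 0.07916625]
[0.5815741  0.05552058 0.15      ]
```

View pics/c2.png

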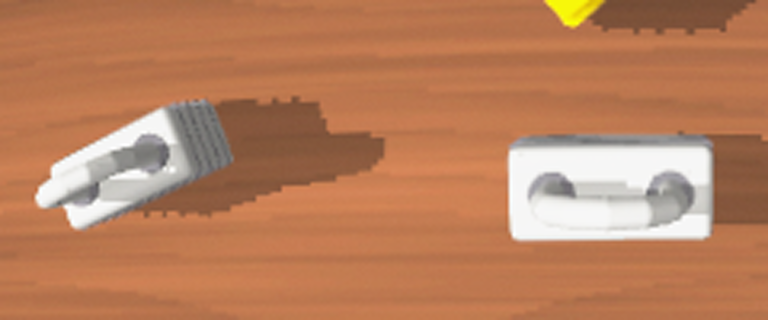

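Emit:
{"api": "play_rows", "payload": {"steps": [12, -4.5, 10, 0, 0, 0, 1, 12, -4, 20, 0, 0, 0, 1, 0, 0, 40, 0, 0, 0, 1, 0, 0, 40, 0, 0, 0, 0.8, 0, 0, 30, 0, 0, 0, 0.8, 0, 0, 20, 0, 0, 0, 0.8, 0, 0, 12, 0, 0, 0, 0.8, 0, 0, 7, 0, 0, 0, 0.8, 0, 0, 0, 0, 0, 0, 0.8]}}

```text
time: 3.1
ee_pos: [0.4913, 0.2252, 0.052]
ee_rot: [3.141, 0.0, -0.001]
ft_force: [-0.2, 0.2, -0.2]
width: 0.798
finger_force: 0.0
```

Emit:
{"api": "play_rows", "payload": {"steps": [0, 0, 0, 0, 0, 0, 0, 0, 0, 0, 0, 0, 0, 0, 0, 0, 0, 0, 0, 0, 0, 0, 0, 0, 0, 0, 0, 0], "force": 50}}

```text
time: 3.5
ee_pos: [0.4923, 0.2256, 0.0537]
ee_rot: [-3.141, 0.0, -0.003]
ft_force: [-1.9, -2.7, 6.9]
width: 0.518
finger_force: 50.6
```

Emit:
{"api": "play_rows", "payload": {"steps": [0, 0, -4, 0, 0, 0, 0, 0, 0, -16, 0, 0, 0, 0, 0, 0, -30, 0, 0, 0, 0, 0, 0, -28, 0, 0, 0, 0, 0, 10, -9.5, 0, 0, 0, 0, 5, 25, 0, 0, 0, 0, 0, 8, 35, 0, 0, 0, 0, 0, 8, 35, 0, 0, 0, 0, 0, 8, 35, 0, 0, 0, -1.2, 0, 5, 24, 0, 0, 0, -1.2, 0, 0, 11, 0, 0, 0, -1.3, 0, 0, 0, 0, 0, 0, 0, 0, 0, 0, 0, 0, 0, 0, 0]}}

```text
time: 4.8
ee_pos: [0.5256, 0.0504, 0.1392]
ee_rot: [-3.14, -0.1, 0.002]
ft_force: [0.7, -0.1, -4.6]
width: 0.515
finger_force: 52.0
```

```bash
python3 - <<'E'
from h import *
from workcell import bot
o=bot.get_obs();m=bot.camera_model('wrist');im=bot.camera('wrist')
cv2.imwrite('pics/w2.png',im);np.save('w2.npy',m,allow_pickle=True)
print(o['ee_pos'],o['ee_rot'],m['eye'])
print(proj(m,(.58,.0535,.15),True),proj(m,(.6844,.0598,.15),True))
cv2.imwrite('pics/s2.png',bot.camera('side'))
E
```

```text
[0.52556442 0.05037635 0.13915028] [-3.13985824e+00 -9.99312083e-02  2.04180598e-03] [0.59191708 0.05613289 0.2816031 ]
[282.62541182 147.09376373] [283.08976306 -81.88726265]
```

View pics/w2.png

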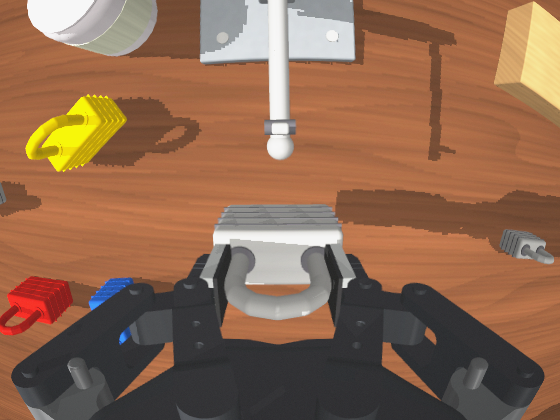

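```bash
python3 - <<'E'
from h import *
m=np.load('w2.npy',allow_pickle=True).item();im=cv2.imread('pics/w2.png')
hsv=cv2.cvtColor(im,cv2.COLOR_BGR2HSV)
for v in (30,60,90,110):
    r=im[v,255:305].mean(1); g=np.where((r>185))[0]+255; u=(g.min()+g.max())/2; print(v,g.min(),g.max(),onz(m,u,v,.152,True))
g=np.argwhere(im[135:162,262:300].mean(2)>170);print(g.min(0)+[135,262],g.max(0)+[135,262])
c=(g.min(0)+g.max(0))/2+[135,262]
print(onz(m,280.5,147,.15,True))
# lock legs/crown: crown mid-thickness at z=z0+.0945
z0=.1392-.0537
print('crown',onz(m,278,306,z0+.0945,True),'legs',onz(m,278,262,z0+.053,True))
E
```

```text
30 255 304 [0.62756616 0.05781582 0.152     ]
60 269 284 [0.61493745 0.05819295 0.152     ]
90 269 285 [0.60280365 0.05722352 0.152     ]
110 270 285 [0.59483605 0.05651935 0.152     ]
[135 267] [159 289]
[0.57998209 0.05436003 0.15      ]
crown [0.52547852 0.05186576 0.18      ] legs [0.52385398 0.05176846 0.1385    ]
```

Emit:
{"api": "play_rows", "payload": {"steps": [12, 0, 0, 0, 0, 0, 0, 20, 0, 0, 0, 0, 0, 0, 16, 0, 0, 0, 0, 0, 0, 8, 0, 0, 0, 0, 0, 0, 6, 0, 0, 0, 0, 0, 0, 6, 0, 0, 0, 0, 0, 0, 6, 0, 0, 0, 0, 0, 0]}}

```text
time: 5.6
ee_pos: [0.6002, 0.0554, 0.1397]
ee_rot: [3.14, 0.102, -0.001]
ft_force: [-0.3, 0.7, -4.3]
width: 0.514
finger_force: 52.0
```

Emit:
{"api": "play_rows", "payload": {"steps": [8, 0, 0, 0, 0, 0, 0, 12, 0, 0, 0, 0, 0, 0, 14, 0, 0, 0, 0, 0, 0, 10, 0, 0, 0, 0, 0, 0, 7, 0, 0, 0, 0, 0, 0, 0, 0, 4, 0, 0, 0, 0, 0, 0, 6, 0, 0, 0, 0, 0, 0, 5, 0, 0, 0, 0, 0, 0, 2, 0, 0, 0, 0, 0, 0, 0, 0, 0, 0, 0]}}

```text
time: 6.6
ee_pos: [0.6504, 0.0584, 0.1222]
ee_rot: [3.14, 0.102, -0.002]
ft_force: [0.2, 0.3, -4.5]
width: 0.515
finger_force: 52.0
```

Lower to the bar by small steps.

Emit:
{"api": "play_rows", "payload": {"steps": [0, 0, 1, 0, 0, 0, 0, 0, 0, 1, 0, 0, 0, 0, 0, 0, 1, 0, 0, 0, 0, 0, 0, 0, 0, 0, 0, 0]}}

```text
time: 7.0
ee_pos: [0.651, 0.0585, 0.1197]
ee_rot: [3.14, 0.101, -0.0]
ft_force: [-1.5, 0.0, -4.0]
width: 0.515
finger_force: 52.0
```

Emit:
{"api": "play_rows", "payload": {"steps": [0, 0, 1, 0, 0, 0, 0, 0, 0, 0, 0, 0, 0, 0]}}

```text
time: 7.2
ee_pos: [0.651, 0.0585, 0.1187]
ee_rot: [3.14, 0.102, -0.0]
ft_force: [-0.4, -0.6, -3.6]
width: 0.515
finger_force: 52.0
```

Emit:
{"api": "play_rows", "payload": {"steps": [0, 0, 0.7, 0, 0, 0, 0, 0, 0, 0, 0, 0, 0, 0]}}

```text
time: 7.4
ee_pos: [0.6511, 0.0585, 0.1181]
ee_rot: [3.14, 0.101, -0.0]
ft_force: [-0.5, 0.3, -3.7]
width: 0.521
finger_force: 52.0
```

Emit:
{"api": "play_rows", "payload": {"steps": [0, 0, 0.5, 0, 0, 0, 0, 0, 0, 0, 0, 0, 0, 0]}}

```text
time: 7.6
ee_pos: [0.6512, 0.0586, 0.1179]
ee_rot: [3.14, 0.101, 0.0]
ft_force: [-0.4, -0.6, -2.3]
width: 0.514
finger_force: 52.1
```

Emit:
{"api": "play_rows", "payload": {"steps": [4, 0, 0, 0, 0, 0, 0, 4, 0, 0, 0, 0, 0, 0, 4, 0, 0, 0, 0, 0, 0, 2, 0, 0, 0, 0, 0, 0, 1, 0, 0, 0, 0, 0, 0, 0, 0, 0, 0, 0, 0, 0]}}

```text
time: 8.2
ee_pos: [0.6665, 0.0597, 0.1178]
ee_rot: [-3.14, -0.102, -0.001]
ft_force: [-0.6, 0.3, -0.3]
width: 0.517
finger_force: 52.2
```

Emit:
{"api": "play_rows", "payload": {"steps": [1, 0, 0, 0, 0, 0, 0, 1, 0, 0, 0, 0, 0, 0, 0, 0, 0, 0, 0, 0, 0]}}

```text
time: 8.5
ee_pos: [0.6683, 0.0597, 0.1177]
ee_rot: [-3.14, -0.102, -0.001]
ft_force: [-0.8, 0.3, 0.5]
width: 0.514
finger_force: 52.3
```

Emit:
{"api": "play_rows", "payload": {"steps": [0.7, 0, 0, 0, 0, 0, 0, 0, 0, 0, 0, 0, 0, 0]}}

```text
time: 8.7
ee_pos: [0.6689, 0.0598, 0.1177]
ee_rot: [-3.14, -0.102, -0.0]
ft_force: [-1.6, 0.8, 0.7]
width: 0.515
finger_force: 52.3
```

Emit:
{"api": "play_rows", "payload": {"steps": [0.6, 0, 0, 0, 0, 0, 0, 0, 0, 0, 0, 0, 0, 0]}}

```text
time: 8.9
ee_pos: [0.6695, 0.0598, 0.1177]
ee_rot: [-3.14, -0.102, -0.0]
ft_force: [-2.4, -0.2, 1.0]
width: 0.517
finger_force: 52.3
```

Emit:
{"api": "play_rows", "payload": {"steps": [0.5, 0, 0, 0, 0, 0, 0, 0, 0, 0, 0, 0, 0, 0]}}

```text
time: 9.1
ee_pos: [0.6699, 0.0598, 0.1177]
ee_rot: [-3.14, -0.102, -0.0]
ft_force: [-2.4, 0.3, 1.6]
width: 0.51
finger_force: 52.4
```

Emit:
{"api": "play_rows", "payload": {"steps": [0.5, 0, 0, 0, 0, 0, 0, 0, 0, 0, 0, 0, 0, 0]}}

```text
time: 9.3
ee_pos: [0.6704, 0.0598, 0.1177]
ee_rot: [-3.14, -0.102, -0.0]
ft_force: [-2.3, 1.5, 2.6]
width: 0.516
finger_force: 52.4
```

Emit:
{"api": "play_rows", "payload": {"steps": [0.5, 0, -0.5, 0, 0, 0, 0, 0, 0, 0, 0, 0, 0, 0]}}

```text
time: 9.5
ee_pos: [0.6711, 0.0598, 0.1178]
ee_rot: [-3.14, -0.101, -0.001]
ft_force: [-0.2, -0.2, -1.7]
width: 0.515
finger_force: 52.4
```

Emit:
{"api": "play_rows", "payload": {"steps": [0.5, 0, 0, 0, 0, 0, 0, 0, 0, 0, 0, 0, 0, 0]}}

```text
time: 9.7
ee_pos: [0.6714, 0.0598, 0.1179]
ee_rot: [3.14, 0.101, -0.0]
ft_force: [-0.9, 1.1, -2.7]
width: 0.516
finger_force: 52.4
```

Emit:
{"api": "play_rows", "payload": {"steps": [0.5, 0, 0, 0, 0, 0, 0, 0, 0, 0, 0, 0, 0, 0]}}

```text
time: 9.9
ee_pos: [0.6719, 0.0598, 0.1179]
ee_rot: [3.14, 0.101, -0.0]
ft_force: [0.0, 1.4, -3.5]
width: 0.519
finger_force: 52.4
```

Emit:
{"api": "play_rows", "payload": {"steps": [0.5, 0, 0, 0, 0, 0, 0, 0, 0, 0, 0, 0, 0, 0]}}

```text
time: 10.1
ee_pos: [0.672, 0.0598, 0.1179]
ee_rot: [3.14, 0.102, -0.001]
ft_force: [-1.5, 1.1, -1.9]
width: 0.516
finger_force: 52.3
```

Emit:
{"api": "play_rows", "payload": {"steps": [0.5, 0, 0, 0, 0, 0, 0, 0, 0, 0, 0, 0, 0, 0]}}

```text
time: 10.3
ee_pos: [0.6721, 0.0598, 0.1179]
ee_rot: [3.14, 0.102, -0.003]
ft_force: [-3.6, 0.5, -1.3]
width: 0.515
finger_force: 52.3
```

Emit:
{"api": "play_rows", "payload": {"steps": [0.5, 0, 0, 0, 0, 0, 0, 0, 0, 0, 0, 0, 0, 0]}}

```text
time: 10.5
ee_pos: [0.6723, 0.0598, 0.1179]
ee_rot: [3.139, 0.102, -0.004]
ft_force: [-5.6, 0.1, 0.6]
width: 0.517
finger_force: 52.4
```

Emit:
{"api": "play_rows", "payload": {"steps": [0.2, 0, 0, 0, 0, 0, 0, 0, 0, 0, 0, 0, 0, 0, 0, 0, 0, 0, 0, 0, 0]}}

```text
time: 10.8
ee_pos: [0.6722, 0.0598, 0.1178]
ee_rot: [3.139, 0.102, -0.005]
ft_force: [-7.0, -0.9, 0.6]
width: 0.518
finger_force: 52.4
```

Emit:
{"api": "play_rows", "payload": {"steps": [-0.7, 0, 0, 0, 0, 0, 0, 0, 0, 0, 0, 0, 0, 0.7, 0, 0, 0, 0, 0, 0, 0.75, 0, 0, 0, 0, 0, 0, 0.75, 0, 0, 0, 0, 0, 0, 0.75, 0, 0, 0, 0, 0, 0, 0.75]}}

```text
time: 11.4
ee_pos: [0.6732, 0.0599, 0.1184]
ee_rot: [-3.14, -0.101, -0.001]
ft_force: [-0.2, -0.1, -0.4]
width: 0.754
finger_force: 0.0
```

```bash
python3 - <<'E'
from h import *
from workcell import bot
o=bot.get_obs();print(o['ee_pos'],o['width'],o['ft_force'])
m=bot.camera_model('wrist');im=bot.camera('wrist');np.save('w3.npy',m,allow_pickle=True)
t=bot.camera('top');s=bot.camera('side')
cv2.imwrite('pics/c3.png',np.vstack([cv2.resize(im[100:400,100:460],(720,330)),np.hstack([cv2.resize(s[150:250,160:280],(360,270)),cv2.resize(t[120:210,190:310],(360,270))])]))
E
```

```text
[0.67323953 0.05994768 0.11835404] 0.7541714670125255 [-0.2391271  -0.11765389 -0.37709784]
```

View pics/c3.png

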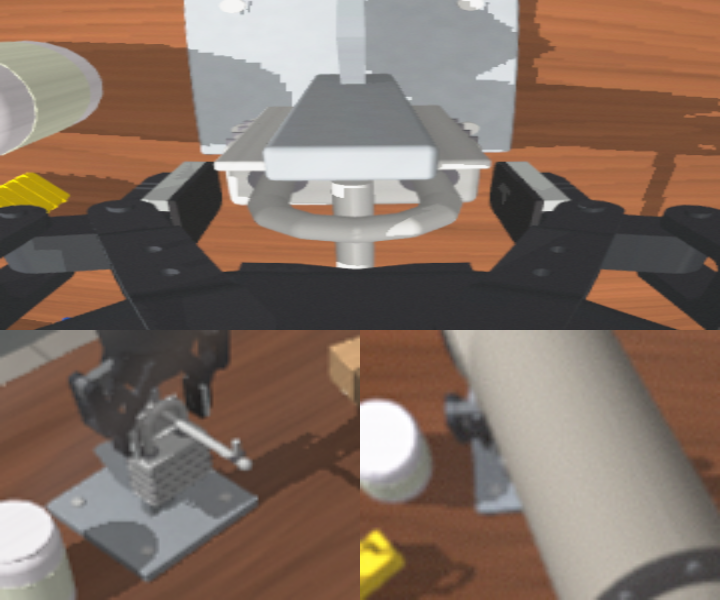

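Emit:
{"api": "play_rows", "payload": {"steps": [0, 0, -8, 0, 0, 0, 0.75, 0, 0, -25, 0, 0, 0, 0.75, 0, 0, -40, 0, 0, 0, 0.75, 0, 0, -37, 0, 0, 0, 0.8, -12, -21, 0, 0, 0, 0, 0.8, -24, -41.6, 0, 0, 0, 0, 0.8, -24, -41.6, 0, 0, 0, 0, 0.8, -24, -41.6, 0, 0, 0, 0, 0.8, -24, -41.6, 0, 0, 0, 0, 0.8, -24, -41.6, 0, 0, 0, 0, 0.8, -24, -41.6, 0, 0, 0, 0, 0.8, -24, -41.6, 0, 0, 0, 0, 0.8, -12, -20.6, 0, 0, 0, 0, 0.8, 0, 0, 0, 0, 0, -7.1, 0.8, 0, 0, 0, 0, 0, -7.1, 0.8, 0, 0, 0, 0, 0, -7.1, 0.8, 0, 0, 0, 0, 0, 0, 0.8, 0, 0, 0, 0, 0, 0, 0.8]}}

```text
time: 13.35
ee_pos: [0.4599, 0.3796, 0.2285]
ee_rot: [-3.068, -0.675, -0.001]
ft_force: [0.1, -0.5, -0.9]
width: 0.799
finger_force: 0.0
```

```bash
cat > look.py <<'E'
import sys
from h import *
from workcell import bot
g=np.array(eval(sys.argv[1])); z=float(sys.argv[2]); f=sys.argv[3]
o=bot.get_obs();m=bot.camera_model('wrist');im=bot.camera('wrist')
np.save(f+'.npy',m,allow_pickle=True);cv2.imwrite('pics/'+f+'.png',im)
T=R.from_rotvec(o['ee_rot']);print(o['ee_pos'],o['ee_rot'],T.as_matrix()[:,0])
hsv=cv2.cvtColor(im,cv2.COLOR_BGR2HSV)
k=((hsv[...,1]<60)&(hsv[...,2]>60)).astype(np.uint8)
u,v=proj(m,(g[0],g[1],z),True).astype(int);print('expected px',u,v)
x0,y0=max(u-60,0),max(v-60,0);q=np.zeros_like(k);q[y0:v+60,x0:u+60]=k[y0:v+60,x0:u+60]
c=max(cv2.findContours(q,0,1)[0],key=cv2.contourArea);b=cv2.boxPoints(cv2.minAreaRect(c))
P=np.array([onz(m,*p,z,True) for p in b]);print(b.round(1).tolist(),P.mean(0).round(4),np.linalg.norm(np.diff(P,axis=0),axis=1).round(4))
cv2.imwrite('pics/'+f+'c.png',cv2.resize(im[y0:v+60,x0:u+60],None,fx=4,fy=4,interpolation=cv2.INTER_CUBIC));print('crop origin',x0,y0)
E
python3 look.py '(.503,.393)' .044 w4
```

```text
[0.45990499 0.37961391 0.22849954] [-3.06810637e+00 -6.74610740e-01 -6.02625270e-04] [9.07765984e-01 4.19476752e-01 4.16677434e-04]
expected px 285 140
[[251.6999969482422, 148.5], [253.8000030517578, 122.30000305175781], [307.20001220703125, 126.5999984741211], [305.1000061035156, 152.6999969482422]] [0.503  0.3995 0.044 ] [0.0265 0.0534 0.0266]
crop origin 225 80
```

View pics/w4c.png

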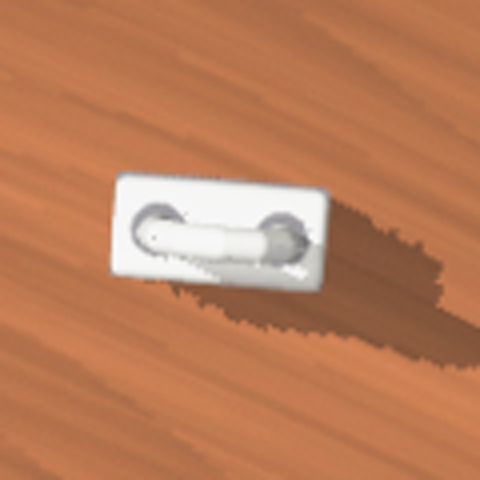

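```bash
python3 - <<'E'
from h import *
from workcell import bot
m=np.load('w4.npy',allow_pickle=True).item()
a=onz(m,253.8,122.3,.044,True);b=onz(m,307.2,126.6,.044,True);d=a-b
yaw=np.arctan2(-d[0],d[1]);print(np.degrees(yaw))
o=bot.get_obs();print(plan(o,(.503,.3995,.047),yaw))
E
```

```text
20.24386826251434
(array([ 47.4,   0. , 181.4]), array([-0.  , -0.02,  4.57]))
```

Emit:
{"api": "play_rows", "payload": {"steps": [23.7, 0, 10, 0, 0, 0, 0.75, 23.7, 0, 20, 0, 0, 0, 0.75, 0, 0, 35, 0, 0, 4.57, 0.75, 0, 0, 40, 0, 0, 0, 0.75, 0, 0, 35, 0, 0, 0, 0.75, 0, 0, 20, 0, 0, 0, 0.75, 0, 0, 12, 0, 0, 0, 0.75, 0, 0, 7.5, 0, 0, 0, 0.75, 0, 0, 0, 0, 0, 0, 0.75]}}

```text
time: 14.3
ee_pos: [0.5027, 0.3997, 0.0484]
ee_rot: [3.092, 0.556, -0.0]
ft_force: [0.0, 0.3, 0.8]
width: 0.754
finger_force: 0.0
```

Emit:
{"api": "play_rows", "payload": {"steps": [0, 0, 0, 0, 0, 0, 0, 0, 0, 0, 0, 0, 0, 0, 0, 0, 0, 0, 0, 0, 0, 0, 0, 0, 0, 0, 0, 0], "force": 50}}

```text
time: 14.7
ee_pos: [0.5037, 0.4001, 0.0503]
ee_rot: [-3.091, -0.556, -0.004]
ft_force: [-0.4, -1.5, 5.9]
width: 0.429
finger_force: 49.5
```

Emit:
{"api": "play_rows", "payload": {"steps": [0, 0, -4, 0, 0, 0, 0, 0, 0, -15, 0, 0, 0, 0, 0, 0, -28, 0, 0, 8.35, 0, 0, 0, -28, 0, 0, 8.35, 0, 0, 15, -12, 0, 0, 0, 0, 0, 30, -6, 0, 0, 0, 0, 0, 40, 0, 0, 0, 0, 0, 0, 44, 0, 0, 0, 0, 0, 0, 44, 0, 0, 0, 0, 0, 0, 44, 0, 0, 0, 0, 0, 0, 44, 0, 0, 0, 0, 0, 0, 40, 0, 0, 0, 0, 0, 0, 30, 0, 0, 0, 0, 0, 0, 14, 0, 0, 0, 0, 0, 0, 5, 0, 0, 0, 0, 0, 0, 0, 0, 0, 0, 0, 0, 0, 0, 0, 0, 0, 0, 0]}}

```text
time: 16.4
ee_pos: [0.5254, 0.0523, 0.1417]
ee_rot: [-3.139, -0.107, -0.0]
ft_force: [0.4, 0.2, -3.4]
width: 0.428
finger_force: 50.6
```

```bash
python3 - <<'E'
from h import *
from workcell import bot
o=bot.get_obs();print(o['ee_pos'],o['ee_rot'],o['width'])
m=bot.camera_model('wrist');im=bot.camera('wrist');np.save('w5.npy',m,allow_pickle=True)
cv2.imwrite('pics/w5.png',im);cv2.imwrite('pics/s5.png',bot.camera('side'))
cv2.imwrite('pics/c5.png',cv2.resize(im[0:340,140:420],None,fx=1.75,fy=1.75))
E
```

```text
[0.52535463 0.05229555 0.14166601] [-3.13877985e+00 -1.07198925e-01 -2.26631958e-04] 0.42772368972901614
```

View pics/c5.png

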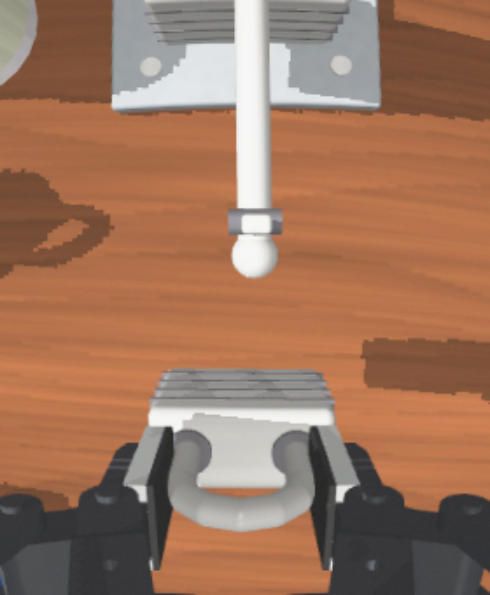

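```bash
python3 - <<'E'
from h import *
from workcell import bot
m=np.load('w5.npy',allow_pickle=True).item();o=bot.get_obs();T=R.from_rotvec(o['ee_rot'])
for n,p,z in [('ball',(254.5,258),.15),('bar',(253.5,20),.15),('bar2',(254,150),.15),('crown',(241.5,510),.186),('legs',(242,455),.137)]:
    P=onz(m,140+p[0]/1.75,p[1]/1.75,z,True);print(n,P.round(4),(T.inv().apply(P-o['ee_pos'])*1e3).round(1))
E
```

```text
ball [0.5795 0.0545 0.15  ] [54.1  1.6 -8.4]
bar [0.6371 0.0587 0.15  ] [111.9   1.3  -8.3]
bar2 [0.605  0.0564 0.15  ] [79.6  1.4 -8.3]
crown [0.5336 0.0543 0.186 ] [  8.3  -1.5 -44.4]
legs [0.5228 0.0535 0.137 ] [-2.5 -1.3  4.6]
```

Emit:
{"api": "play_rows", "payload": {"steps": [8, 1.5, 0, 0, 0, 0, 0, 16, 1.4, 0, 0, 0, 0, 0, 14, 0, 0, 0, 0, 0, 0, 8, 0, 0, 0, 0, 0, 0, 6, 0, 0, 0, 0, 0, 0, 5, 0, 0, 0, 0, 0, 0, 4, 0, 0, 0, 0, 0, 0]}}

```text
time: 17.2
ee_pos: [0.5863, 0.0517, 0.1414]
ee_rot: [3.14, 0.103, -0.002]
ft_force: [-2.3, -0.2, -1.6]
width: 0.426
finger_force: 50.7
```

Emit:
{"api": "play_rows", "payload": {"steps": [4, 0, 0, 0, 0, 0, 0, 4, 0, 0, 0, 0, 0, 0]}}

```text
time: 17.4
ee_pos: [0.5937, 0.052, 0.1412]
ee_rot: [3.14, 0.103, -0.003]
ft_force: [-3.3, 0.6, -1.2]
width: 0.428
finger_force: 50.7
```

Emit:
{"api": "play_rows", "payload": {"steps": [5, 0, 0, 0, 0, 0, 0, 6, 0, 0, 0, 0, 0, 0, 7, 0, 0, 0, 0, 0, 0]}}

```text
time: 17.7
ee_pos: [0.6138, 0.0532, 0.142]
ee_rot: [-3.14, -0.102, -0.003]
ft_force: [-0.1, -0.2, -3.1]
width: 0.427
finger_force: 50.7
```

Emit:
{"api": "play_rows", "payload": {"steps": [7, 0, 0, 0, 0, 0, 0, 6, 0, 0, 0, 0, 0, 0, 3, 0, 0, 0, 0, 0, 0, 0, 0, 0, 0, 0, 0, 0]}}

```text
time: 18.1
ee_pos: [0.629, 0.0542, 0.1415]
ee_rot: [-3.14, -0.102, -0.0]
ft_force: [0.1, -1.3, -3.6]
width: 0.429
finger_force: 50.7
```

Emit:
{"api": "play_rows", "payload": {"steps": [0, -1.2, 4, 0, 0, 0, 0, 0, 0, 4, 0, 0, 0, 0, 0, 0, 2, 0, 0, 0, 0, 0, 0, 0, 0, 0, 0, 0]}}

```text
time: 18.5
ee_pos: [0.6279, 0.0554, 0.131]
ee_rot: [3.14, 0.102, -0.002]
ft_force: [-0.2, -0.1, -1.8]
width: 0.428
finger_force: 50.7
```

Emit:
{"api": "play_rows", "payload": {"steps": [0, 0, 0.8, 0, 0, 0, 0, 0, 0, 0, 0, 0, 0, 0]}}

```text
time: 18.7
ee_pos: [0.6284, 0.0554, 0.1308]
ee_rot: [3.14, 0.102, 0.0]
ft_force: [0.2, -0.7, -2.4]
width: 0.425
finger_force: 50.7
```

Emit:
{"api": "play_rows", "payload": {"steps": [0, 0, 0.6, 0, 0, 0, 0, 0, 0, 0, 0, 0, 0, 0]}}

```text
time: 18.9
ee_pos: [0.6284, 0.0554, 0.1302]
ee_rot: [3.14, 0.102, 0.0]
ft_force: [-0.5, 0.5, -2.1]
width: 0.427
finger_force: 50.7
```

Emit:
{"api": "play_rows", "payload": {"steps": [0, 0, 0.5, 0, 0, 0, 0, 0, 0, 0, 0, 0, 0, 0]}}

```text
time: 19.1
ee_pos: [0.6285, 0.0554, 0.1298]
ee_rot: [-3.14, -0.102, -0.0]
ft_force: [-0.1, 0.3, -1.9]
width: 0.431
finger_force: 50.7
```

Emit:
{"api": "play_rows", "payload": {"steps": [0, 0, 0.4, 0, 0, 0, 0, 0, 0, 0, 0, 0, 0, 0]}}

```text
time: 19.3
ee_pos: [0.6286, 0.0554, 0.1296]
ee_rot: [3.14, 0.102, 0.001]
ft_force: [0.0, -0.5, -1.2]
width: 0.431
finger_force: 50.8
```

Emit:
{"api": "play_rows", "payload": {"steps": [0, 0, 0.4, 0, 0, 0, 0, 0, 0, 0, 0, 0, 0, 0]}}

```text
time: 19.5
ee_pos: [0.6286, 0.0554, 0.1293]
ee_rot: [3.14, 0.102, 0.001]
ft_force: [-1.5, -0.8, 2.4]
width: 0.427
finger_force: 50.9
```

Emit:
{"api": "play_rows", "payload": {"steps": [3, 0, -0.4, 0, 0, 0, 0, 4, 0, 0, 0, 0, 0, 0, 2, 0, 0, 0, 0, 0, 0, 1, 0, 0, 0, 0, 0, 0, 0, 0, 0, 0, 0, 0, 0]}}

```text
time: 20.0
ee_pos: [0.6387, 0.0565, 0.1293]
ee_rot: [-3.139, -0.103, -0.001]
ft_force: [-1.4, 1.6, 0.6]
width: 0.426
finger_force: 51.0
```

Emit:
{"api": "play_rows", "payload": {"steps": [0.6, 0, 0, 0, 0, 0, 0, 0.4, 0, 0, 0, 0, 0, 0, 0, 0, 0, 0, 0, 0, 0]}}

```text
time: 20.3
ee_pos: [0.6393, 0.0564, 0.1293]
ee_rot: [-3.14, -0.103, 0.0]
ft_force: [-1.3, 2.0, 1.2]
width: 0.428
finger_force: 51.0
```

Emit:
{"api": "play_rows", "payload": {"steps": [0.6, 0, 0, 0, 0, 0, 0, 0.4, 0, 0, 0, 0, 0, 0, 0, 0, 0, 0, 0, 0, 0]}}

```text
time: 20.6
ee_pos: [0.6405, 0.0562, 0.1294]
ee_rot: [-3.14, -0.102, -0.0]
ft_force: [-2.0, 1.8, 1.3]
width: 0.43
finger_force: 51.0
```

Emit:
{"api": "play_rows", "payload": {"steps": [0.5, 0, 0, 0, 0, 0, 0, 0, 0, 0, 0, 0, 0, 0]}}

```text
time: 20.8
ee_pos: [0.641, 0.0562, 0.1294]
ee_rot: [3.14, 0.102, 0.0]
ft_force: [-1.3, 1.7, 1.7]
width: 0.428
finger_force: 51.0
```

Emit:
{"api": "play_rows", "payload": {"steps": [0.4, -0.6, -0.3, 0, 0, 0, 0, 0, 0, 0, 0, 0, 0, 0]}}

```text
time: 21.0
ee_pos: [0.6415, 0.0565, 0.1295]
ee_rot: [3.14, 0.102, 0.001]
ft_force: [0.7, 1.6, -0.5]
width: 0.424
finger_force: 51.0
```

Emit:
{"api": "play_rows", "payload": {"steps": [0.5, 0, 0, 0, 0, 0, 0, 0, 0, 0, 0, 0, 0, 0]}}

```text
time: 21.2
ee_pos: [0.6419, 0.0566, 0.1295]
ee_rot: [3.14, 0.102, 0.0]
ft_force: [-0.1, -0.0, -0.8]
width: 0.429
finger_force: 51.0
```

Emit:
{"api": "play_rows", "payload": {"steps": [0.5, 0, 0, 0, 0, 0, 0, 0, 0, 0, 0, 0, 0, 0]}}

```text
time: 21.4
ee_pos: [0.6423, 0.0567, 0.1295]
ee_rot: [3.14, 0.102, 0.0]
ft_force: [-0.2, 0.4, -1.9]
width: 0.428
finger_force: 50.9
```

Emit:
{"api": "play_rows", "payload": {"steps": [0.5, 0, 0, 0, 0, 0, 0, 0, 0, 0, 0, 0, 0, 0]}}

```text
time: 21.6
ee_pos: [0.6428, 0.0569, 0.1295]
ee_rot: [3.14, 0.102, 0.0]
ft_force: [-1.2, 0.3, -2.0]
width: 0.43
finger_force: 50.9
```

Emit:
{"api": "play_rows", "payload": {"steps": [0.6, 0, 0, 0, 0, 0, 0, 0, 0, 0, 0, 0, 0, 0]}}

```text
time: 21.8
ee_pos: [0.6434, 0.057, 0.1295]
ee_rot: [-3.14, -0.102, -0.0]
ft_force: [-0.3, 0.1, -2.0]
width: 0.427
finger_force: 50.9
```

Emit:
{"api": "play_rows", "payload": {"steps": [0.6, 0, 0, 0, 0, 0, 0, 0, 0, 0, 0, 0, 0, 0]}}

```text
time: 22.0
ee_pos: [0.644, 0.0571, 0.1295]
ee_rot: [-3.14, -0.102, -0.0]
ft_force: [0.4, -0.2, -1.1]
width: 0.43
finger_force: 50.9
```

Emit:
{"api": "play_rows", "payload": {"steps": [0.5, 0, 0, 0, 0, 0, 0, 0, 0, 0, 0, 0, 0, 0]}}

```text
time: 22.2
ee_pos: [0.6445, 0.0571, 0.1296]
ee_rot: [-3.14, -0.102, -0.0]
ft_force: [-1.1, 0.6, -2.2]
width: 0.426
finger_force: 50.9
```

Emit:
{"api": "play_rows", "payload": {"steps": [0.5, 0, 0, 0, 0, 0, 0, 0, 0, 0, 0, 0, 0, 0]}}

```text
time: 22.4
ee_pos: [0.6449, 0.0571, 0.1296]
ee_rot: [3.14, 0.102, -0.0]
ft_force: [-2.0, 0.4, -2.4]
width: 0.427
finger_force: 50.8
```

Emit:
{"api": "play_rows", "payload": {"steps": [0.5, 0, 0, 0, 0, 0, 0, 0, 0, 0, 0, 0, 0, 0]}}

```text
time: 22.6
ee_pos: [0.6452, 0.0571, 0.1296]
ee_rot: [3.14, 0.102, -0.001]
ft_force: [-0.1, 1.1, -1.3]
width: 0.425
finger_force: 50.8
```

Emit:
{"api": "play_rows", "payload": {"steps": [0.5, 0, 0, 0, 0, 0, 0, 0, 0, 0, 0, 0, 0, 0]}}

```text
time: 22.8
ee_pos: [0.6454, 0.0571, 0.1295]
ee_rot: [3.14, 0.103, -0.002]
ft_force: [-3.4, 0.2, 0.9]
width: 0.427
finger_force: 50.9
```

Contact begins at about 0.645.

Emit:
{"api": "play_rows", "payload": {"steps": [0.5, 0, 0, 0, 0, 0, 0, 0, 0, 0, 0, 0, 0, 0]}}

```text
time: 23.0
ee_pos: [0.6458, 0.0572, 0.1295]
ee_rot: [3.14, 0.103, -0.002]
ft_force: [-5.8, 0.5, 0.8]
width: 0.43
finger_force: 51.0
```

Emit:
{"api": "play_rows", "payload": {"steps": [0.4, 0, 0, 0, 0, 0, 0, 0, 0, 0, 0, 0, 0, 0]}}

```text
time: 23.2
ee_pos: [0.6459, 0.0572, 0.1295]
ee_rot: [3.14, 0.103, -0.003]
ft_force: [-6.0, 0.2, 0.6]
width: 0.43
finger_force: 51.0
```

Emit:
{"api": "play_rows", "payload": {"steps": [0.3, 0, 0, 0, 0, 0, 0, 0, 0, 0, 0, 0, 0, 0, 0, 0, 0, 0, 0, 0, 0]}}

```text
time: 23.5
ee_pos: [0.646, 0.0572, 0.1294]
ee_rot: [3.139, 0.103, -0.004]
ft_force: [-7.4, -0.1, 2.6]
width: 0.424
finger_force: 51.1
```

Emit:
{"api": "play_rows", "payload": {"steps": [-0.8, 0, 0, 0, 0, 0, 0, 0, 0, 0, 0, 0, 0, 0.6, 0, 0, 0, 0, 0, 0, 0.65, 0, 0, 0, 0, 0, 0, 0.65, 0, 0, 0, 0, 0, 0, 0.65, 0, 0, 0, 0, 0, 0, 0.65]}}

```text
time: 24.1
ee_pos: [0.6467, 0.0572, 0.1298]
ee_rot: [-3.14, -0.102, -0.001]
ft_force: [0.8, 0.3, 0.5]
width: 0.648
finger_force: 0.0
```

```bash
python3 - <<'E'
from h import *
from workcell import bot
im=bot.camera('wrist');s=bot.camera('side')
cv2.imwrite('pics/c6.png',np.hstack([cv2.resize(im[60:340,140:420],(400,400)),cv2.resize(s[150:250,160:260],(400,400),interpolation=cv2.INTER_CUBIC)]))
E
```

```text
(no output)
```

View pics/c6.png

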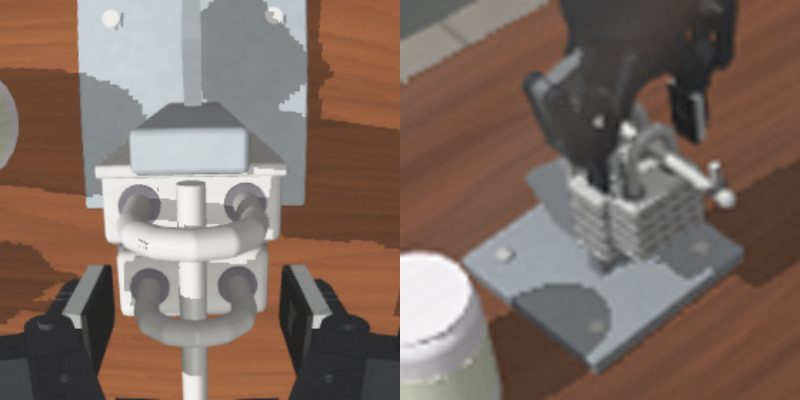

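Emit:
{"api": "play_rows", "payload": {"steps": [0, 0, -8, 0, 0, 0, 0.65, 0, 0, -25, 0, 0, 0, 0.65, 0, 0, -40, 0, 0, 0, 0.65, 0, 0, -27, 0, 0, 0, 0.65, -15, 18, 0, 0, 0, 0, 0.65, -31, 37.4, 0, 0, 0, 0, 0.65, -31, 37.4, 0, 0, 0, 0, 0.65, -31, 37.4, 0, 0, 0, 0, 0.65, -31, 37.4, 0, 0, 0, 0, 0.65, -31, 37.4, 0, 0, 0, 0, 0.65, -31, 37.4, 0, 0, 0, 0, 0.65, -16, 20, 0, 0, 0, 3.7, 0.65, 0, 0, 0, 0, 0, 0, 0.65, 0, 0, 0, 0, 0, 0, 0.65]}}

```text
time: 25.6
ee_pos: [0.4474, -0.2185, 0.2302]
ee_rot: [-3.142, 0.0, -0.002]
ft_force: [1.2, 0.8, 0.2]
width: 0.652
finger_force: 0.0
```

```bash
python3 look.py '(.489,-.217)' .036 w7; python3 - <<'E'
from h import *
im=cv2.imread('pics/w7.png')
# white top-face only, to exclude side faces
g=cv2.cvtColor(im,cv2.COLOR_BGR2HSV);k=((g[...,1]<40)&(g[...,2]>200)).astype(np.uint8)
n,l,s,c=cv2.connectedComponentsWithStats(k)
for i in range(1,n):
    if s[i,4]>60: print(s[i],c[i].round())
E
```

```text
[ 0.44739133 -0.21853993  0.23017944] [-3.14153472e+00  4.94408194e-04 -1.99106146e-03] [ 9.99999147e-01 -3.14791996e-04  1.26756291e-03]
expected px 277 141
[[258.5, 148.10000610351562], [259.79998779296875, 126.19999694824219], [302.29998779296875, 128.6999969482422], [301.0, 150.60000610351562]] [ 0.4926 -0.2195  0.036 ] [0.0229 0.0437 0.0229]
crop origin 217 81
[ 4  0 17  7 73] [13.  2.]
[  29    1   59   47 1000] [59. 24.]
[  0  17  20  13 106] [ 8. 23.]
[431  67  33  31 991] [447.  82.]
[259 128  43  23 673] [279. 139.]
[116 379  31  15 267] [130. 385.]
[533 401  27  19 220] [550. 412.]
```

Emit:
{"api": "play_rows", "payload": {"steps": [22.5, 1, 10, 0, 0, 0, 0.65, 22.5, 0, 20, 0, 0, 3.4, 0.65, 0, 0, 35, 0, 0, 0, 0.65, 0, 0, 40, 0, 0, 0, 0.65, 0, 0, 40, 0, 0, 0, 0.65, 0, 0, 25, 0, 0, 0, 0.65, 0, 0, 12, 0, 0, 0, 0.65, 0, 0, 8, 0, 0, 0, 0.65, 0, 0, 0, 0, 0, 0, 0.65]}}

```text
time: 26.55
ee_pos: [0.4925, -0.219, 0.0395]
ee_rot: [-3.14, 0.09, -0.0]
ft_force: [-0.4, -0.6, 0.2]
width: 0.65
finger_force: 0.0
```

Emit:
{"api": "play_rows", "payload": {"steps": [0, 0, 0, 0, 0, 0, 0, 0, 0, 0, 0, 0, 0, 0, 0, 0, 0, 0, 0, 0, 0, 0, 0, 0, 0, 0, 0, 0], "force": 50}}

```text
time: 26.95
ee_pos: [0.4931, -0.2202, 0.0411]
ee_rot: [3.139, -0.093, 0.004]
ft_force: [-0.6, -0.4, 6.1]
width: 0.342
finger_force: 48.9
```

Emit:
{"api": "play_rows", "payload": {"steps": [0, 0, -4, 0, 0, 0, 0, 0, 0, -16, 0, 0, 0, 0, 0, 0, -30, 0, 0, -3.55, 0, 0, 0, -30, 0, 0, -3.55, 0, 0, 0, -20, 0, 0, 0, 0, 4, -20, -5, 0, 0, 0, 0, 7, -40, 0, 0, 0, 0, 0, 8, -44, 0, 0, 0, 0, 0, 8, -44, 0, 0, 0, 0, 0, 8, -44, 0, 0, 0, 0, 0, 8, -40, 0, 0, 0, 0, 0, 6, -24, 0, 0, 0, 0, 0, 0.6, -10.2, 0, 0, 0, 0, 0, 0, 0, 0, 0, 0, 0, 0, 0, 0, 0, 0, 0, 0, 0, 0]}}

```text
$.steps: bad value
```

```bash
python3 - <<'E'
from h import *
from workcell import bot
o=bot.get_obs();m=bot.camera_model('wrist');im=bot.camera('wrist');T=R.from_rotvec(o['ee_rot'])
print(o['ee_pos'],o['ee_rot'])
loc=lambda u,v,z:(T.inv().apply(onz(m,u,v,z,True)-o['ee_pos'])*1e3).round(1)
b=proj(m,(.58,.0545,.15),True);print('ball exp',b)
hsv=cv2.cvtColor(im,cv2.COLOR_BGR2HSV);sat=hsv[...,1]
for v in range(int(b[1])-30,int(b[1])+12,6):
    r=np.where(sat[v,240:320]<60)[0]+240
    if len(r): print(v,r.min(),r.max(),loc((r.min()+r.max())/2,v,.15))
z0=o['ee_pos'][2]-.0411
c=proj(m,o['ee_pos']+[0,0,z0+.0635-o['ee_pos'][2]],True);print('crown exp',c)
for v in range(int(c[1])-50,int(c[1])+20,5):
    r=np.where((sat[v,210:350]<60)&(hsv[v,210:350,2]>70))[0]+210
    if len(r): print(v,r.min(),r.max(),loc((r.min()+r.max())/2,v,z0+.06), ''.join('#' if x in set(r) else '.' for x in range(210,350,2)))
E
```

```text
[ 0.49309782 -0.2202111   0.04113615] [ 3.13924489 -0.0927986   0.0044775 ]
ball exp [-195.97999757  181.52441562]
crown exp [281.50785125 281.40332649]
231 235 321 [ 21.3  -1.5 -18.8] .............###########################################..............
236 235 321 [ 19.1  -1.5 -18.8] .............###########################################..............
241 234 321 [ 16.9  -1.7 -18.9] ............############################################..............
246 231 325 [ 14.7  -1.5 -18.9] ...........#####..################################..######............
251 229 326 [ 12.5  -1.7 -18.9] ..........######...###############################...######...........
256 226 339 [ 10.2   0.4 -18.9] ........#######....###############################...#######..........
261 213 330 [  7.9  -4.2 -18.9] ..#....#######....################################....#######.........
266 211 344 [  5.6  -1.7 -18.9] .#############....#################################....#############..
271 221 346 [  3.2   0.9 -18.9] ......#######....##################################.....#######.....#.
276 219 335 [  0.8  -1.9 -18.9] .....#######.....#################.################.....#######.......
281 229 326 [ -1.7  -1.7 -18.9] ..........####....################################....#####...........
286 210 347 [ -4.2  -1.2 -18.9] ###.......####........########################........#####......####.
291 234 321 [ -6.7  -1.7 -18.9] ............##................#########...............##..............
296 235 320 [ -9.3  -1.7 -18.9] .............##.......................................##..............
```

Emit:
{"api": "play_rows", "payload": {"steps": [0, 0, -4, 0, 0, 0, 0, 0, 0, -16, 0, 0, 0, 0, 0, 0, -30, 0, 0, -3.55, 0, 0, 0, -30, 0, 0, -3.55, 0, 0, 0, -20, 0, 0, 0, 0, 4, -20, -5, 0, 0, 0, 0, 7, -40, 0, 0, 0, 0, 0, 8, -44, 0, 0, 0, 0, 0, 8, -44, 0, 0, 0, 0, 0, 8, -44, 0, 0, 0, 0, 0, 8, -40, 0, 0, 0, 0, 0, 6, -24, 0, 0, 0, 0, 0, 0.6, -10.2, 0, 0, 0, 0, 0, 0, 0, 0, 0, 0, 0, 0, 0, 0, 0, 0, 0, 0, 0]}}

```text
time: 28.5
ee_pos: [0.5236, 0.0473, 0.1444]
ee_rot: [3.139, 0.1, -0.001]
ft_force: [-0.8, -0.8, -1.6]
width: 0.343
finger_force: 49.8
```

```bash
python3 - <<'E'
from h import *
from workcell import bot
o=bot.get_obs();m=bot.camera_model('wrist');im=bot.camera('wrist');T=R.from_rotvec(o['ee_rot'])
print(o['ee_pos'],o['ee_rot'])
loc=lambda u,v,z:(T.inv().apply(onz(m,u,v,z,True)-o['ee_pos'])*1e3).round(1)
b=proj(m,(.58,.0545,.15),True);print('ball exp',b)
hsv=cv2.cvtColor(im,cv2.COLOR_BGR2HSV);sat=hsv[...,1]
for v in range(int(b[1])-60,int(b[1])+18,6):
    r=np.where(sat[v,240:320]<60)[0]+240
    if len(r): print(v,r.min(),r.max(),loc((r.min()+r.max())/2,v,.15))
z0=o['ee_pos'][2]-.0411
c=proj(m,o['ee_pos']+[0,0,z0+.0635-o['ee_pos'][2]],True);print('crown exp',c)
for v in range(int(c[1])-75,int(c[1])+20,5):
    r=np.where((sat[v,210:350]<60)&(hsv[v,210:350,2]>70))[0]+210
    if len(r): print(v,r.min(),r.max(),loc((r.min()+r.max())/2,v,z0+.06), ''.join('#' if x in set(r) else '.' for x in range(210,350,2)))
E
```

```text
[0.52362104 0.04727216 0.14443219] [ 3.13879602e+00  9.96489011e-02 -1.27114575e-03]
ball exp [273.01381838 140.72550113]
80 262 281 [82.4 -4.2 -5.6]
86 262 281 [79.8 -4.2 -5.6]
92 262 281 [77.3 -4.2 -5.6]
98 263 281 [74.7 -4.  -5.6]
104 263 281 [72.2 -4.  -5.6]
110 263 281 [69.7 -4.  -5.6]
116 258 287 [67.1 -3.8 -5.6]
122 257 286 [64.6 -4.2 -5.6]
128 258 282 [62.1 -4.9 -5.6]
134 261 284 [59.6 -3.8 -5.6]
140 260 285 [57.  -3.8 -5.6]
146 262 284 [54.5 -3.6 -5.6]
152 268 276 [51.9 -4.1 -5.6]
crown exp [281.6663106  282.00245374]
217 245 311 [ 27.5  -1.5 -18.9] ..................#################################...................
222 239 317 [ 25.4  -1.5 -18.9] ...............#######################################................
227 236 319 [ 23.2  -1.7 -18.9] .............##########################################...............
232 235 321 [ 21.1  -1.5 -18.9] .............###########################################..............
237 235 321 [ 18.9  -1.5 -18.9] .............###########################################..............
242 234 321 [ 16.7  -1.7 -18.9] ............########
[... 483 characters left out ...]
-3.8 -18.9] .############.....#################################....#######........
272 221 334 [  2.9  -1.7 -18.9] ......#######....##################################.....#######.......
277 223 331 [  0.5  -1.9 -18.9] .......######....##################################....######.........
282 229 326 [ -2.   -1.7 -18.9] ..........####....################################....#####...........
287 234 320 [ -4.5  -1.9 -18.9] ............##.........######################.........##..............
292 235 320 [ -7.   -1.7 -18.9] .............#........................................##..............
297 236 319 [ -9.6  -1.7 -18.9] .............#........................................#...............
```

Emit:
{"api": "play_rows", "payload": {"steps": [8, -1.2, 0, 0, 0, 0, 0, 16, -1.1, 0, 0, 0, 0, 0, 14, 0, 0, 0, 0, 0, 0, 8, 0, 0, 0, 0, 0, 0, 6, 0, 0, 0, 0, 0, 0, 4, 0, 0, 0, 0, 0, 0]}}

```text
time: 29.15
ee_pos: [0.58, 0.0546, 0.1444]
ee_rot: [3.14, 0.101, -0.001]
ft_force: [-0.2, 0.6, -1.8]
width: 0.338
finger_force: 49.8
```

Emit:
{"api": "play_rows", "payload": {"steps": [3, 0, 0, 0, 0, 0, 0, 3, 0, 0, 0, 0, 0, 0]}}

```text
time: 29.35
ee_pos: [0.5852, 0.0553, 0.1444]
ee_rot: [3.14, 0.102, -0.002]
ft_force: [-2.5, 0.1, 0.1]
width: 0.339
finger_force: 49.9
```

Emit:
{"api": "play_rows", "payload": {"steps": [3, 0, 0, 0, 0, 0, 0, 3, 0, 0, 0, 0, 0, 0]}}

```text
time: 29.55
ee_pos: [0.5907, 0.0556, 0.1442]
ee_rot: [3.139, 0.102, -0.004]
ft_force: [-4.5, -0.6, -1.2]
width: 0.344
finger_force: 49.8
```

Emit:
{"api": "play_rows", "payload": {"steps": [4, 0, 0, 0, 0, 0, 0, 4, 0, 0, 0, 0, 0, 0, 4, 0, 0, 0, 0, 0, 0, 4, 0, 0, 0, 0, 0, 0]}}

```text
time: 29.95
ee_pos: [0.6093, 0.0572, 0.1451]
ee_rot: [-3.139, -0.102, -0.004]
ft_force: [0.5, -0.1, -1.7]
width: 0.344
finger_force: 49.8
```

Emit:
{"api": "play_rows", "payload": {"steps": [3, 1.1, 0, 0, 0, 0, 0, 3, 1.1, 0, 0, 0, 0, 0, 0, 0, 0, 0, 0, 0, 0, 0, 0, 0, 0, 0, 0, 0]}}

```text
time: 30.35
ee_pos: [0.6139, 0.055, 0.1445]
ee_rot: [-3.14, -0.102, -0.0]
ft_force: [-0.8, -0.4, -1.6]
width: 0.343
finger_force: 49.8
```

```bash
python3 - <<'E'
from h import *
from workcell import bot
o=bot.get_obs();m=bot.camera_model('wrist');im=bot.camera('wrist');T=R.from_rotvec(o['ee_rot'])
cv2.imwrite('pics/w8.png',im);np.save('w8.npy',m,allow_pickle=True)
print(o['ee_pos'],o['ee_rot'],o['ft_force'])
loc=lambda u,v,z:(T.inv().apply(onz(m,u,v,z,True)-o['ee_pos'])*1e3).round(1)
g=im.astype(int).mean(2)
for v in range(150,310,10): print(v,''.join('%x'%int(x/16) for x in g[v,210:350:2]))
E
```

```text
[0.61388104 0.05504474 0.14451894] [-3.13987758e+00 -1.02062334e-01 -1.21879724e-05] [-0.84254794 -0.44409812 -1.62925417]
150 888eeeeeeeeeddcccabbaaaaaaaaaabaa8998aabbbcccccccccaaaaaaaaa9978888888
160 cccceddddddddddddddddddddddddefeedca8acccccccccccccccccccccc8888888888
170 6666666deeedeeeeeeeeeeeeeeeedeeeedca8beeeeeeeeeeeeeeedaa99666644444444
180 6666666deeeeed88888887aeeeeedeeeeeca8aeeeee78888888869aaa9666644444444
190 5566555aeee988a8766666556aaaceeeeedb88aaa65566678776756aa9666666666666
200 66666667eeeeecdeeeedddddddccccccccbabbbbbbbbba888888879aa9666666666666
210 66666666deedddddcdddeeeeeeeeeeeeeeeddddddccccb9888bcccb976666666666666
220 66666666666666689877777776777eeeeedb9777777777777777656666666666666666
230 66666666666667987777777777667eeeeedb9777777777766666666666666666666666
240 666666666556beeeeeea999999999deeeedb98d9999999999bdeedc965555555666666
250 666666666688888522255555554aa79eeedb97aaa95555555422377777766666666666
260 6522322288878832224777666555a7899aa998aa855666666523226777774222224666
270 2223226777776222237767667aaaa7899aa998aaaaa966677752222477777732222236
280 2222222226bb332222788888888888888788888888888889982222439ca22223222222
290 2222222222223332224666666688999999999999987666666622223422222222222222
300 222222222222233222666666667666899aa99877777777777761223322222222222222
```

Emit:
{"api": "play_rows", "payload": {"steps": [1, 0, 3, 0, 0, 0, 0, 0, 0, 3, 0, 0, 0, 0, 0, 0, 1.5, 0, 0, 0, 0, 0, 0, 0, 0, 0, 0, 0]}}

```text
time: 30.8
ee_pos: [0.6145, 0.0551, 0.1366]
ee_rot: [3.14, 0.102, -0.001]
ft_force: [0.3, 0.0, -2.4]
width: 0.346
finger_force: 49.8
```

Emit:
{"api": "play_rows", "payload": {"steps": [0, 0, 0.7, 0, 0, 0, 0, 0, 0, 0, 0, 0, 0, 0]}}

```text
time: 31.0
ee_pos: [0.6149, 0.0552, 0.1364]
ee_rot: [-3.14, -0.102, -0.0]
ft_force: [-0.3, -0.1, -1.8]
width: 0.339
finger_force: 49.8
```

Emit:
{"api": "play_rows", "payload": {"steps": [0, 0, 0.5, 0, 0, 0, 0, 0, 0, 0, 0, 0, 0, 0]}}

```text
time: 31.2
ee_pos: [0.6148, 0.0552, 0.1359]
ee_rot: [3.14, 0.102, 0.0]
ft_force: [-0.2, 0.6, -2.1]
width: 0.341
finger_force: 49.8
```

Emit:
{"api": "play_rows", "payload": {"steps": [0, 0, 0.4, 0, 0, 0, 0, 0, 0, 0, 0, 0, 0, 0]}}

```text
time: 31.4
ee_pos: [0.6148, 0.0552, 0.1355]
ee_rot: [3.14, 0.102, 0.0]
ft_force: [0.1, -0.0, -2.1]
width: 0.344
finger_force: 49.8
```

Emit:
{"api": "play_rows", "payload": {"steps": [0, 0, 0.4, 0, 0, 0, 0, 0, 0, 0, 0, 0, 0, 0]}}

```text
time: 31.6
ee_pos: [0.6149, 0.0552, 0.1353]
ee_rot: [3.14, 0.102, 0.0]
ft_force: [-0.4, -0.6, -0.8]
width: 0.341
finger_force: 49.8
```

Emit:
{"api": "play_rows", "payload": {"steps": [0, 0, 0.2, 0, 0, 0, 0, 0, 0, 0, 0, 0, 0, 0]}}

```text
time: 31.8
ee_pos: [0.6149, 0.0552, 0.1351]
ee_rot: [3.14, 0.102, 0.0]
ft_force: [-0.8, 0.1, 1.1]
width: 0.342
finger_force: 49.9
```

Emit:
{"api": "play_rows", "payload": {"steps": [0.6, 0, 0, 0, 0, 0, 0, 0.6, 0, 0, 0, 0, 0, 0, 0, 0, 0, 0, 0, 0, 0]}}

```text
time: 32.1
ee_pos: [0.6161, 0.0554, 0.1351]
ee_rot: [-3.14, -0.102, -0.0]
ft_force: [-2.2, 0.6, 1.3]
width: 0.344
finger_force: 50.0
```

Emit:
{"api": "play_rows", "payload": {"steps": [0.5, 0, 0, 0, 0, 0, 0, 0.5, 0, 0, 0, 0, 0, 0, 0, 0, 0, 0, 0, 0, 0]}}

```text
time: 32.4
ee_pos: [0.6171, 0.0555, 0.135]
ee_rot: [-3.14, -0.103, -0.0]
ft_force: [-1.3, 0.3, 3.0]
width: 0.342
finger_force: 50.0
```

Contact with the bar confirmed; ease up slightly and push on.

Emit:
{"api": "play_rows", "payload": {"steps": [0.4, 0, -0.5, 0, 0, 0, 0, 0, 0, 0, 0, 0, 0, 0]}}

```text
time: 32.6
ee_pos: [0.6177, 0.0553, 0.1352]
ee_rot: [-3.14, -0.102, -0.001]
ft_force: [0.5, 0.6, -0.7]
width: 0.34
finger_force: 49.9
```

Emit:
{"api": "play_rows", "payload": {"steps": [0.5, 0, 0, 0, 0, 0, 0, 0, 0, 0, 0, 0, 0, 0]}}

```text
time: 32.8
ee_pos: [0.618, 0.0553, 0.1353]
ee_rot: [-3.14, -0.102, -0.0]
ft_force: [0.1, 0.8, 0.1]
width: 0.34
finger_force: 49.9
```

Emit:
{"api": "play_rows", "payload": {"steps": [0.5, 0, 0, 0, 0, 0, 0, 0, 0, 0, 0, 0, 0, 0]}}

```text
time: 33.0
ee_pos: [0.6185, 0.0553, 0.1353]
ee_rot: [3.14, 0.102, 0.0]
ft_force: [-0.8, 0.7, -1.7]
width: 0.341
finger_force: 49.9
```

Emit:
{"api": "play_rows", "payload": {"steps": [0.5, 0, 0, 0, 0, 0, 0, 0, 0, 0, 0, 0, 0, 0]}}

```text
time: 33.2
ee_pos: [0.619, 0.0553, 0.1354]
ee_rot: [3.14, 0.102, 0.0]
ft_force: [-0.0, 0.1, -2.1]
width: 0.343
finger_force: 49.9
```

Emit:
{"api": "play_rows", "payload": {"steps": [0.5, 0, 0, 0, 0, 0, 0, 0, 0, 0, 0, 0, 0, 0]}}

```text
time: 33.4
ee_pos: [0.6195, 0.0554, 0.1354]
ee_rot: [3.14, 0.102, 0.0]
ft_force: [0.3, 0.1, -1.1]
width: 0.343
finger_force: 49.9
```

Emit:
{"api": "play_rows", "payload": {"steps": [0.5, 0, 0, 0, 0, 0, 0, 0, 0, 0, 0, 0, 0, 0]}}

```text
time: 33.6
ee_pos: [0.62, 0.0554, 0.1354]
ee_rot: [3.14, 0.102, 0.0]
ft_force: [-0.7, -0.7, -1.1]
width: 0.345
finger_force: 49.9
```

Emit:
{"api": "play_rows", "payload": {"steps": [0.5, 0, 0, 0, 0, 0, 0, 0, 0, 0, 0, 0, 0, 0]}}

```text
time: 33.8
ee_pos: [0.6204, 0.0555, 0.1354]
ee_rot: [3.14, 0.102, -0.0]
ft_force: [-1.6, 0.0, -1.0]
width: 0.347
finger_force: 49.9
```

Emit:
{"api": "play_rows", "payload": {"steps": [0.4, 0, 0, 0, 0, 0, 0, 0, 0, 0, 0, 0, 0, 0]}}

```text
time: 34.0
ee_pos: [0.6207, 0.0555, 0.1354]
ee_rot: [3.14, 0.102, -0.0]
ft_force: [-1.1, 0.4, -0.4]
width: 0.342
finger_force: 49.9
```

Emit:
{"api": "play_rows", "payload": {"steps": [0.5, 0, 0, 0, 0, 0, 0, 0, 0, 0, 0, 0, 0, 0]}}

```text
time: 34.2
ee_pos: [0.6209, 0.0556, 0.1353]
ee_rot: [3.14, 0.102, -0.001]
ft_force: [-2.8, -0.2, 0.1]
width: 0.348
finger_force: 49.9
```

Emit:
{"api": "play_rows", "payload": {"steps": [0.4, 0, 0, 0, 0, 0, 0, 0, 0, 0, 0, 0, 0, 0]}}

```text
time: 34.4
ee_pos: [0.6211, 0.0556, 0.1353]
ee_rot: [3.14, 0.102, -0.002]
ft_force: [-4.7, -0.9, 1.5]
width: 0.346
finger_force: 50.0
```

Emit:
{"api": "play_rows", "payload": {"steps": [0.3, 0, 0, 0, 0, 0, 0, 0, 0, 0, 0, 0, 0, 0]}}

```text
time: 34.6
ee_pos: [0.6213, 0.0556, 0.1352]
ee_rot: [3.14, 0.103, -0.002]
ft_force: [-4.5, -0.4, 1.9]
width: 0.345
finger_force: 50.0
```

Emit:
{"api": "play_rows", "payload": {"steps": [0.4, 0, 0, 0, 0, 0, 0, 0, 0, 0, 0, 0, 0, 0]}}

```text
time: 34.8
ee_pos: [0.6215, 0.0556, 0.1353]
ee_rot: [3.14, 0.103, -0.003]
ft_force: [-6.4, 0.4, 1.2]
width: 0.343
finger_force: 50.1
```

Emit:
{"api": "play_rows", "payload": {"steps": [0.2, 0, 0, 0, 0, 0, 0, 0, 0, 0, 0, 0, 0, 0, 0, 0, 0, 0, 0, 0, 0]}}

```text
time: 35.1
ee_pos: [0.6215, 0.0556, 0.1352]
ee_rot: [3.139, 0.103, -0.004]
ft_force: [-7.1, -0.7, 2.2]
width: 0.337
finger_force: 50.1
```

Emit:
{"api": "play_rows", "payload": {"steps": [-0.8, 0, 0, 0, 0, 0, 0, 0, 0, 0, 0, 0, 0, 0.5, 0, 0, 0, 0, 0, 0, 0.6, 0, 0, 0, 0, 0, 0, 0.6, 0, 0, 0, 0, 0, 0, 0.6, 0, 0, 0, 0, 0, 0, 0.6]}}

```text
time: 35.7
ee_pos: [0.6221, 0.0556, 0.1355]
ee_rot: [-3.14, -0.102, -0.001]
ft_force: [-0.0, 0.2, 0.0]
width: 0.602
finger_force: 0.0
```

Emit:
{"api": "play_rows", "payload": {"steps": [0, 0, -5, 0, 0, 0, 0.6, 0, 0, -20, 0, 0, 0, 0.6, 0, 0, -35, 0, 0, 0, 0.6, 0, 0, -30, 0, 0, 0, 0.6, -30, 0, 0, 0, 0, 0, 0.6, -40, 0, 0, 0, 0, 0, 0.6, -15, 0, 0, 0, 0, 0, 0.6, 0, 0, 0, 0, 0, 0, 0.6, 0, 0, 0, 0, 0, 0, 0.6]}}

```text
time: 36.6
ee_pos: [0.5377, 0.0501, 0.2261]
ee_rot: [3.14, 0.102, 0.003]
ft_force: [0.3, 0.1, 1.2]
width: 0.601
finger_force: 0.0
```

```bash
python3 - <<'E'
from h import *
from workcell import bot
o=bot.get_obs();m=bot.camera_model('wrist');im=bot.camera('wrist')
cv2.imwrite('pics/w9.png',im)
print(o['ee_pos'],o['ee_rot'])
g=im.astype(int).mean(2)
# expected pixels along bar: plate, lock faces, keeper, tip
pl=np.array([.687,.0598]);d=np.array([.998,.064])
for n,s,z in [('tip',-.106,.15),('keeper base',-.098,.154),('keeper top',-.098,.172),('small crown',-.067,.158),('small front',-.078,.130),('med crown',-.043,.158),('large crown',-.015,.1585),('plate',0,.142)]:
    print(n,proj(m,[*(pl+s*d),z],True).round(0))
hsv=cv2.cvtColor(im,cv2.COLOR_BGR2HSV)
for v in range(0,215,5): print(v,''.join('.' if s>75 and y<14 else '%x'%int(x/16) for s,y,x in zip(hsv[v,220:340:2,1],hsv[v,220:340:2,0],g[v,220:340:2])))
E
```

```text
[0.53770457 0.05007306 0.22611986] [3.13989631e+00 1.02114594e-01 2.64424893e-03]
tip [280. 152.]
keeper base [280. 140.]
keeper top [280. 142.]
small crown [280.  93.]
small front [280. 111.]
med crown [280.  57.]
large crown [280.  16.]
plate [280.   4.]
0 ddddddddddddddddda88877a9effeb89999999999999988888888adcb...
5 ddddddddeddddcbbba9999988effeb87777777767777788788888888c...
10 ddddddddd7777777777777777efecb8777777777777777788888888885..
15 dddddddddd77777adeaffffffffffdddddddeb99987777888888888886..
20 999cddddeffffeeeeeeeeddddddccbbbbbbcc9999998fffa8888899886..
25 9999999befffdcccba988dfff79aea9eeeeea77888779eba89999989d8..
30 9999999afffd9a877767affffcffec9efffd8a677777adba888abdddd9..
35 9999999bfffa9a8777667bbbbdffed9abbb7667777767bba89abbccdd9..
40 9999999affffc999998bcdddbdffed9abbbba6666669bbba7999999998..
45 99999999fffffffffffffffffefffd9effffffffffffecba8999999998..
50 9999999aeeeeeeeeeeddddddddefedabddddddddddddddd98999999998..
55 9999999988dfffffeeeefffffffffeedddeed9999bebb9769999999999..
60 9999999998dfffddeeeeedddddddcbbbbbbba999997bb9899999999999..
65 999999bbbb
[... 1229 characters left out ...]
.................acb8.............................
165 ............................................................
170 ............................................................
175 ............................................................
180 ............................................................
185 ............................................................
190 ............................................................
195 ............................................................
200 ............................................................
205 ............................................................
210 ............................................................
```

```bash
python3 -c "
from workcell import bot
print(bot.close_job())"
```

```text
the job is handed in; nothing more can be done
None
```

I hung the large, medium and small padlocks on the bar in that order, each pressed home with about 7 N at the wrist. The last wrist-camera check showed them square and close together behind the upright keeper. I handed the job in at about 37 s on the robot's clock. It returned no verdict, and I never moved the torch, tin or carton.

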